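Seat the filter drawer and hold the purge damper open at its mark

TASK

Get the printers' fume filter ready to purge: first push the open orange filter drawer fully home until it snaps into its detent, then pull the red-gripped spring-return damper slide out until its pointer stands on the green mark. Finish while still holding the slide there, because it springs back if let go. Leave the mark and the things lying about the bench where they are.

Things in the scene. Friction and masses are not known exactly. Their poses are not given: they have to be found in the camera images.
- filter_unit: Grey fixed box, 200 mm deep (x), 340 wide (y), 120 high; origin at the centre of its underside, on the bench; its front faces its own -x (roughly to the robot), z up. Drawer in its left half (y = +85 mm), damper slide on top of its right half (y = -85). A blue housing 39 mm high stands on top behind the slide, from x = +62 mm back; a duct spigot and the slide's tail stick up to 50 mm out of the back.
- drawer (a joint): Filter drawer: opening in m; 0 = fully home (hard stop), 0.10 at most. Pushed home along the unit's +x. About 0.45 kg, drags with about 1 N plus 6 N per m/s; between 13 and 5 mm open a spring detent resists (about 8 N of push needed in all), and below about 3 mm it draws the drawer in and keeps it at 0.
- drawer_front (a point): Centre of the outer face of the drawer's flat orange front panel (156 mm wide, 94 mm high, 8 mm thick; 16 to 110 mm above the bench). When home this face stands 8 mm proud of the unit's front. Axes as the unit's: its -x points out of the panel.
- slide_travel (a joint): Damper slide: how far it is pulled out, in m; 0 = sprung in, 0.10 = its end stop. It is pulled along the unit's -x, level. The return spring pulls with 3 N at 0, growing by 60 N per m (about 8 N at 80 mm); it always springs back when let go.
- slide: Damper slide with its upright red grip plate, 12 mm thick (x), 48 wide (y), 50 high; origin at the centre of the plate's underside, 125 mm above the bench; with the slide in, at x = -5, y = -85 mm of the unit; axes as the unit's. 55 mm or more are free before and behind the plate, above the flat blade and rails that lie below it. May be taken across its thickness or its width.
- pointer (a point): Middle of the slide's pointer: thin black arms sticking out 27 mm on either side (y) of the grip's foot, in the plane of the grip's middle, 126.5 mm above the bench; axes as the unit's.
- mark (a point): The mark: point midway between two bright green strips, 12 mm long (x) and 22 wide, lying on the white scales left and right of the slide; set anew each time 40 to 85 mm in front (-x) of where the pointer starts, fixed during the job. The slide is right when the pointer stands over the strips (same x in the unit's frame). Axes as the unit's.
- motor: Small stepper motor standing on the unit's top over the drawer, 42 x 42 x 42 mm with a 20 mm shaft upward; origin at the centre of its underside. Bystander.
- spool: Yellow filament spool with black flanges lying flat, 190 mm across, 60 mm high; origin at the centre of its underside. Bystander.
- glue: White glue bottle with an orange cap, 44 mm across, 110 mm high; origin at the centre of its underside. Bystander.
- bead_jar: Green jar of beads with a white cap, 56 mm across, 65 mm high; origin at the centre of its underside. Bystander.
- fan: Black cooling fan lying flat, 60 x 60 x 22 mm; origin at the centre of its underside. Bystander.
- driver: Screwdriver lying on the bench along its own x, about 200 mm long; origin at its middle on the bench. Bystander.
- nozzle_tray: Clear divided tray, 90 x 130 x 30 mm; origin at the centre of its underside. Bystander.

How it is judged:
On the way, in this order (a step that is already met when the one before it is completed fails the run):
1. the filter drawer is home in its detent (value of joint drawer below 0.003 m), for 0.2 s.
2. the slide is held by the fingers with its pointer on the mark (x of pointer in the frame of mark between -0.006 and 0.006 m and contact force between the fingers and slide above 1.5 N), for 0.5 s.
At the end, for the whole second after the job is handed in: The drawer is home (less than 3 mm open), and the fingers are holding the damper slide still by its grip (contact above 1.5 N, slide slower than 10 mm/s) with the pointer within 6 mm of the centre of the green mark (all of step 2 and value of joint drawer below 0.003 m and velocity of joint slide_travel between -0.01 and 0.01 m/s); the arm keeps its last pose, push and grip.
It fails at once if the slide is pulled out while the filter drawer is still open (value of joint drawer above 0.01 m and value of joint slide_travel above 0.02 m).
It fails at once if a bystander is shoved or knocked over (distance of any of motor, spool, glue, bead_jar, fan, driver, nozzle_tray from where it was at the start of the episode above 0.03 m or angle between any of glue, bead_jar, motor's own z axis and vertical above 0.5 rad).
It fails at once if the green mark itself is shifted (distance of mark from where it was at the start of the episode above 0.004 m).
It also fails if it takes over 48 s, if anything falls off the work surface, if the arm or the gripper's body presses on something with over 40 N, if the wrist force passes 120 N, or if a joint passes its speed limit or range.

ROBOT

A 6-joint arm with a two-finger parallel gripper is mounted at the origin on the work surface. World frame = base frame: x ahead of the robot, y to its left, z up, the work surface at z = 0. Lengths are in m, angles in rad, forces in N, time in s.
With the tool pointing down it reaches from about 0.3 to 0.775 m from the base axis. Payload 14.6 kg.
Tool frame: the origin (TCP) lies between the finger pads; the fingertips stand 19 mm ahead of it and the grasp point (between the pads) is the TCP; z points along the fingers, y is the line along which they close (so a half turn about z gives the same grasp; the last joint's range is limited). The gripper opens to 94 mm and grips with 3 to 60 N. Pads are 16 mm wide; open, the fingers measure 119 mm over their backs; the gripper's body (75 mm by 177 mm) begins 78 mm behind the grasp point.
Start: joints at [-1.176, 0.3, 1.521, -0, 1.321, -0.067], TCP at [0.245, -0.492, 0.224] pointing down, gripper open.
Joint ranges: [-3.03, 3.03], [-0.79, 2.21], [0.23, 2.52], [-1.04, 4.18], [0, 3.07], [-2.55, 2.55]. Speed limits (rad/s): [2.22, 2.22, 2.57, 3.14, 3.14, 3.14].

INTERFACE

Orientations are given as a unit quaternion [w, x, y, z].
In Python, from cell import manip gives the robot as it stands.
- The arm moves only by the tool drive_tool, never from a script. Its argument "series" is a list of rows, each a list of 3 entries, a list of its own where there are three numbers: the finger opening in cm, from 0 to 9.4, then the shift along the tool's x, y, z in cm, then the turn about the tool's z in degrees. In form: [[grip, [dx, dy, dz], twist], ...]. A call has 1 to 10 rows; each row shifts and turns the commanded pose from where the row before left it, along the tool's axes as they then stand; what a row does not reach is not made up. A row lasts 1/10 s, in which the tool goes at most 50 mm and 8.59 degrees, less where a joint would pass 70% of its speed; a pose out of reach is approached as far as the arm can. A call with a gripper value outside its range is refused whole. The fingers move at their own pace and stop on an object; "force" is the grip in N (left out, the last holds). Time passes only in rows, so rows that do not move let the fingers close. It gives the time, the measured TCP pose, the force, the opening and the grip force at its end, in the units of the state.
- manip.sense(): the state, without advancing time (a new reading comes with each control period).
- manip.snapshot(name): name is "side" or "top" or "wrist"; returns (picture, depth): 400x640x3 uint8, red, green, blue; 400x640 float32, m along the optical axis (not along the pixel's ray), 0 where there is no reading.
- manip.calibration(name): a dict with "intrinsics" (3x3 intrinsics, pixels), "distortion" ([k1, k2, p1, p2, k3] as OpenCV has them; the pictures are not rectified), "view" (4x4, takes a point from world to camera coordinates); the wrist camera has in their place "hand_eye" (4x4, takes a point from camera to tool coordinates, whose origin is the TCP and whose axes are the flange's). Camera axes: x right, y down, z forward; pixel columns grow to the right and rows downward; lengths in m; the calibration is good to about 2 mm. A picture is of the moment at which its call begins: read the wrist's pose just before it. calibration takes no time and is no camera call.
- manip.close_job(): hands the job in; it is judged then, once.
Trained networks look in the newest picture that a camera, given by its name, has taken for a name from the list of things; names that differ only in an ending like _2 or _b are one class to them, and where a whole thing is asked for, a point or a joint stands for the part that bears it (a point fixed in the world has none). Each returns a list of dicts, best first, with "score" (0 to 1); they miss things now and then, are a little off and sometimes report something else, mostly with a low value. They report only what shows in the picture. A call takes as long as a camera call.
- manip.look_for(camera, query): "centre" ([column, row] as shares, 0 to 1, of the picture: columns of its width, rows of its height, amid what is visible of it).
- manip.silhouettes(camera, query): "region" (400x640 bool, what is visible of it) and "centre" ([column, row] as shares, 0 to 1, of the picture: columns of its width, rows of its height, amid what is visible of it).
- manip.landmark_of(camera, query): "centre" ([column, row] as shares, 0 to 1, of the picture: columns of its width, rows of its height: a listed point, or the origin of a listed thing).
The state is a dict: "t": time; "joints": joint angles; "dq": joint speeds; "effort": joint torques, N m; "tcp_pos": TCP position; "tool_rot": TCP orientation; "force": force on the tool from outside, world axes, zero at the start; "torque": the same for the moment, N m; "gripper_width": finger opening in m; "grip_force": force on a finger pad.
Only numpy, scipy, OpenCV 4.12 (cv2) and the standard library are available. Lean on these libraries where they do the work, as an engineer would, in place of code of your own. Each camera call takes 0.05 s, during which the arm holds its last target. There are 200 camera calls.

## Working session

There is one attempt and no reset: what is moved stays moved. The work goes in short steps, Python scripts to look and compute and a tool call to move; the robot and the scene stay as the last step left them, time stands still between calls to the robot, and variables do not carry over. Pictures are saved under pics/ and viewed, at most 10 in all, crops included, and the job is handed in when it is done.

Besides the shell and the picture viewer there is one more tool, called by a JSON object that holds its "name" and its "arguments". drive_tool: Moves the arm, as the interface text tells. Its arguments: {"type":"object","properties":{"series":{"type":"array","items":{"type":"array"}},"force":{"type":"number"}},"required":["series"]}

```bash
mkdir -p pics; cat > h.py <<'E'
import numpy as np, cv2
from cell import manip
from scipy.spatial.transform import Rotation as R
def T():
    s=manip.sense(); q=s['tool_rot']; M=np.eye(4)
    M[:3,:3]=R.from_quat([q[1],q[2],q[3],q[0]]).as_matrix(); M[:3,3]=s['tcp_pos']; return M
def cam2world(n,c,M=None):
    return np.linalg.inv(c['view']) if 'view' in c else M@np.array(c['hand_eye'])
def ray(n,px,M=None):
    c=manip.calibration(n); C=cam2world(n,c,M)
    p=cv2.undistortPoints(np.array([[px]],float),np.array(c['intrinsics'],float),np.array(c['distortion'],float))[0,0]
    return C[:3,3],C[:3,:3]@np.array([p[0],p[1],1])
def at_z(n,px,z,M=None):
    o,d=ray(n,px,M); return o+d*(z-o[2])/d[2]
def at_d(n,px,dep,M=None):
    o,d=ray(n,px,M); return o+d*dep
E
python3 - <<'E'
from h import *
np.set_printoptions(precision=4,suppress=True)
s=manip.sense(); print(s)
for n in ['top','side']:
    im,d=manip.snapshot(n); cv2.imwrite(f'pics/{n}0.png',im[:,:,::-1]); np.save(f'{n}0.npy',d)
    print(n,'cam at',cam2world(n,manip.calibration(n))[:3,3])
    for q,z in [('drawer_front',.063),('slide',.125),('pointer',.1265),('mark',.122),('filter_unit',0),('motor',.12),('spool',0),('glue',0),('bead_jar',0),('fan',0),('driver',0),('nozzle_tray',0)]:
        for r in manip.landmark_of(n,q)[:2]:
            px=np.array(r['centre'])*[640,400]; i,j=np.clip(px.astype(int),0,[639,399])
            print(q,round(r['score'],2),px,'z-plane',at_z(n,px,z),'depth',at_d(n,px,d[j,i]))
E
```

```text
{'t': 0.0, 'joints': array([-1.1756,  0.3005,  1.5216,  0.    ,  1.3207, -0.0666]), 'dq': array([-0.0004, -0.0001, -0.0013,  0.0017, -0.0009, -0.001 ]), 'effort': array([ -0.0004, -53.1809, -35.2739,   0.0708,   0.0244,  -0.0001]), 'tcp_pos': array([ 0.245 , -0.4922,  0.2239]), 'tool_rot': array([-0.0006,  0.9735,  0.2288, -0.0001]), 'force': array([-0.5914,  0.4674,  0.7305]), 'torque': array([-0.0441, -0.0355, -0.0601]), 'grip_force': 0.0, 'gripper_width': 0.09397526487272514}
top cam at [ 0.3496 -0.0566  1.4201]
drawer_front 0.78 [270.4  218.68] z-plane [0.4432 0.1144 0.063 ] depth [0.441  0.1104 0.0949]
drawer_front 0.18 [327.168 149.4  ] z-plane [ 0.6377 -0.0522  0.063 ] depth [ 0.6163 -0.0525  0.1638]
slide 0.62 [328.384 148.32 ] z-plane [ 0.6274 -0.0558  0.125 ] depth [ 0.6167 -0.0558  0.175 ]
pointer 0.91 [327.104 150.2  ] z-plane [ 0.622  -0.0521  0.1265] depth [ 0.6172 -0.0522  0.1494]
mark 0.49 [327.68 161.4 ] z-plane [ 0.5916 -0.0528  0.122 ] depth [ 0.5916 -0.0528  0.1224]
filter_unit 0.79 [301.504 159.4  ] z-plane [0.623 0.026 0.   ] depth [0.5998 0.019  0.1207]
motor 0
[... 1749 characters left out ...]
 [ 0.4993 -0.5128  0.    ] depth [ 0.4656 -0.4433  0.0574]
glue 0.94 [229.504 299.4  ] z-plane [0.5119 0.4043 0.    ] depth [0.4908 0.4171 0.0353]
bead_jar 0.92 [205.824 283.2  ] z-plane [0.6162 0.4078 0.    ] depth [0.5854 0.4237 0.0443]
bead_jar 0.53 [227.2  301.52] z-plane [0.512  0.4138 0.    ] depth [0.4938 0.4246 0.0305]
fan 0.26 [308.928 235.2  ] z-plane [0.4794 0.049  0.    ] depth [0.4434 0.0929 0.0635]
driver 0.55 [306.688 302.2  ] z-plane [0.3153 0.269  0.    ] depth [0.311  0.2741 0.0103]
nozzle_tray 0.97 [341.184 158.   ] z-plane [ 0.6459 -0.3922  0.    ] depth [ 0.631  -0.3695  0.0206]
nozzle_tray 0.7 [246.528 202.48 ] z-plane [0.7775 0.0611 0.    ] depth [0.6449 0.168  0.1571]
```

```bash
python3 - <<'E'
from h import *
np.set_printoptions(precision=4,suppress=True)
im=cv2.imread('pics/top0.png'); d=np.load('top0.npy')
c=im[90:260,200:400]; cv2.imwrite('pics/topcrop.png',cv2.resize(c,None,fx=3.5,fy=3.5,interpolation=cv2.INTER_CUBIC))
# world coordinates of all pixels
uu,vv=np.meshgrid(np.arange(640),np.arange(400)); cal=manip.calibration('top')
p=cv2.undistortPoints(np.stack([uu,vv],-1).reshape(-1,1,2).astype(float),np.array(cal['intrinsics'],float),np.array(cal['distortion'],float))[:,0]
C=cam2world('top',cal); W=(C[:3,:3]@(np.c_[p,np.ones(len(p))]*d.reshape(-1,1)).T).T+C[:3,3]; W=W.reshape(400,640,3); np.save('W.npy',W)
m=(abs(W[...,2]-.12)<.012)&(W[...,0]>.4)&(W[...,0]<.8)&(abs(W[...,1])<.35)
print('unit top',cv2.minAreaRect(W[m][:,:2].astype(np.float32)))
hsv=cv2.cvtColor(im,cv2.COLOR_BGR2HSV)
g=(hsv[...,0]>40)&(hsv[...,0]<80)&(hsv[...,1]>120)&(W[...,2]>.08)&(W[...,2]<.2)&(abs(W[...,1])<.3)
n,l,st,ce=cv2.connectedComponentsWithStats(g.astype(np.uint8))
for i in range(1,n):
    if st[i,4]>5: print('green',st[i],at_z('top',ce[i],.122), W[l==i].mean(0))
r=((hsv[...,0]<6)|(hsv[...,0]>172))&(hsv[...,1]>140)&(W[...,2]>.1)
n,l,st,ce=cv2.connectedComponentsWithStats(r.astype(np.uint8))
for i in range(1,n):
    if st[i,4]>10: print('red',st[i],at_z('top',ce[i],.175), W[l==i].mean(0), cv2.minAreaRect(W[(l==i)&(W[...,2]>.16)][:,:2].astype(np.float32)))
o=(hsv[...,0]>=6)&(hsv[...,0]<25)&(hsv[...,1]>140)&(abs(W[...,1]-.1)<.15)&(W[...,2]>.09)&(W[...,2]<.125)
print('orange top',o.sum(),cv2.minAreaRect(W[o][:,:2].astype(np.float32)))
E
```

```text
unit top ((0.6116642355918884, 0.0339895635843277), (0.3182705342769623, 0.3424205183982849), 7.046784400939941)
green [341 161   7   4  23] [ 0.587  -0.0976  0.122 ] [ 0.5869 -0.0976  0.1223]
green [309 165   8   4  24] [ 0.5781 -0.0107  0.122 ] [ 0.5779 -0.0108  0.1231]
red [318 143  18   9 117] [ 0.6194 -0.0496  0.175 ] [ 0.6186 -0.0495  0.1781] ((0.49129772186279297, -0.042752936482429504), (0.04256231710314751, 0.2814601957798004), 87.00214385986328)
red [ 517  219  123   85 6609] [ 0.3174 -0.699   0.175 ] [ 0.3168 -0.7186  0.1357] ((0.29281967878341675, -0.43131354451179504), (0.7552007436752319, 0.0639919638633728), 86.21881866455078)
orange top 207 ((0.4490564167499542, 0.1016184538602829), (0.011142191477119923, 0.15353380143642426), 6.0282816886901855)
```

View pics/topcrop.png

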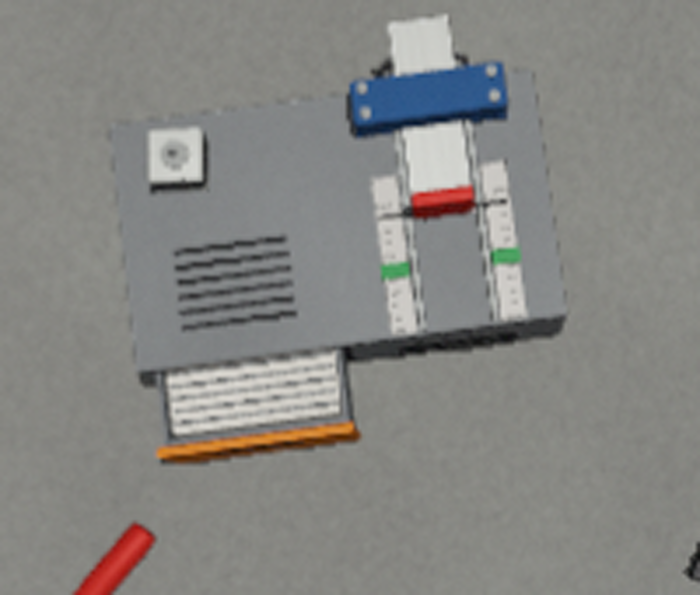

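View pics/side0.png

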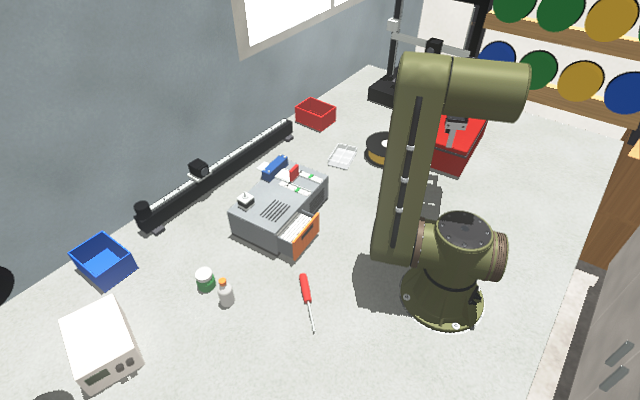

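{"name": "drive_tool", "arguments": {"series": [[4,[0,0,0],7],[4,[0,0,0],7],[4,[0,0,0],6.5],[4,[0,0,0],0]]}}

```text
t: 1.7
tcp_pos: [0.2451, -0.4924, 0.2245]
tool_rot: [-0.0, 0.999, 0.051, 0.0]
force: [0.1, 0.3, 0.0]
gripper_width: 0.0652
grip_force: 0.0
```

```bash
cat > g.py <<'E'
from h import *
import sys
np.set_printoptions(precision=4,suppress=True)
M=T(); t=np.array([float(x) for x in sys.argv[1:4]])
x=M[:3,0]; print('t',manip.sense()['t'],'pos',M[:3,3],'yaw x',np.degrees(np.arctan2(x[1],x[0])),'z',M[:3,2])
print('tool shift cm',100*M[:3,:3].T@(t-M[:3,3]))
E
python3 g.py .385 .098 .2
```

```text
t 1.7 pos [ 0.2451 -0.4924  0.2245] yaw x 5.854841981489024 z [ 0.  0. -1.]
tool shift cm [ 19.9435 -57.3022   2.446 ]
```

{"name": "drive_tool", "arguments": {"series": [[4,[1.6,-4.5,0],0],[4,[1.6,-4.5,0],0],[4,[1.6,-4.5,0],0],[4,[1.6,-4.5,0],0],[4,[1.6,-4.5,0],0],[4,[1.6,-4.5,0],0],[4,[1.6,-4.5,0.5],0],[4,[1.6,-4.5,0.5],0],[4,[1.6,-4.5,0.5],0],[4,[1.6,-4.5,0.5],0]]}}

```text
t: 2.7
tcp_pos: [0.3575, -0.0263, 0.2047]
tool_rot: [0.0, 0.999, 0.054, 0.001]
force: [1.1, -0.9, -0.2]
gripper_width: 0.0397
grip_force: 0.0
```

```bash
python3 g.py .385 .098 .08
```

```text
t 2.7 pos [ 0.3575 -0.0263  0.2047] yaw x 6.171379253822838 z [ 0.0013 -0.0002 -1.    ]
tool shift cm [  4.0531 -12.0684  12.4658]
```

{"name": "drive_tool", "arguments": {"series": [[4,[1.2,-4,0],0],[4,[1.2,-4,1],0],[4,[1.2,-4,3],0],[4,[0,0,4],0],[4,[0,0,4],0],[4,[0,0,0],0],[4,[0,0,0],0]]}}

```text
t: 3.4
tcp_pos: [0.3809, 0.0937, 0.0862]
tool_rot: [0.0, 0.999, 0.053, -0.0]
force: [1.1, 0.0, 0.6]
gripper_width: 0.04
grip_force: 0.0
```

```bash
python3 g.py .435 .1025 .08; python3 - <<'E'
from h import *
im,d=manip.snapshot('side'); cv2.imwrite('pics/s1.png',cv2.resize(im[100:300,180:420,::-1],None,fx=3,fy=3))
E
```

```text
t 3.4 pos [0.3809 0.0937 0.0862] yaw x 6.060013226109305 z [-0.0005 -0.0001 -1.    ]
tool shift cm [ 5.4779 -0.3043  0.6124]
```

View pics/s1.png

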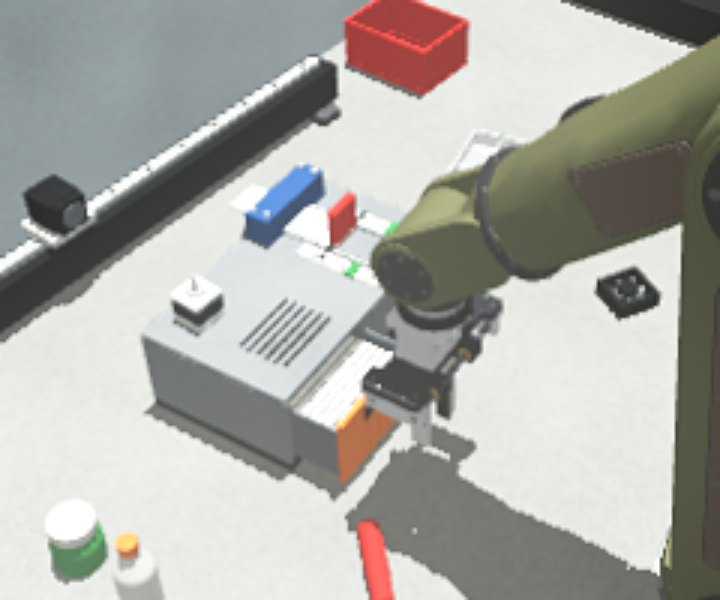

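The crop shows the fingers (≈430,440) just in front of the orange panel (≈370,430), with nothing else near. Pushing.

{"name": "drive_tool", "arguments": {"series": [[4,[1.5,-0.3,0.5],0],[4,[1.5,0,0],0],[4,[1,0,0],0],[4,[1,0,0],0],[4,[1,0,0],0],[4,[1,0,0],0],[4,[1,0,0],0],[4,[1,0,0],0],[4,[0.7,0,0],0],[4,[0,0,0],0]]}}

```text
t: 4.45
tcp_pos: [0.4775, 0.1069, 0.0802]
tool_rot: [-0.0, 0.999, 0.052, 0.0]
force: [0.0, 0.0, -0.8]
gripper_width: 0.0401
grip_force: 0.0
```

```bash
python3 g.py .491 .108 .08
```

```text
t 4.45 pos [0.4775 0.1069 0.0802] yaw x 5.955028197364084 z [ 0.0003  0.     -1.    ]
tool shift cm [1.3524 0.0292 0.017 ]
```

{"name": "drive_tool", "arguments": {"series": [[4,[0.6,0,0],0],[4,[0.4,0,0],0],[4,[0.3,0,0],0],[4,[0.2,0,0],0],[4,[0,0,0],0],[4,[0,0,0],0]]}}

```text
t: 5.05
tcp_pos: [0.4919, 0.1084, 0.0804]
tool_rot: [-0.0, 0.999, 0.052, 0.0]
force: [-0.6, -0.4, 0.6]
gripper_width: 0.0401
grip_force: 0.0
```

{"name": "drive_tool", "arguments": {"series": [[4,[0.2,0,0],0],[4,[0.2,0,0],0],[4,[0,0,0],0],[4,[0,0,0],0]]}}

```text
t: 5.45
tcp_pos: [0.4954, 0.1088, 0.0803]
tool_rot: [0.0, 0.999, 0.052, -0.0]
force: [-5.3, 0.3, 3.6]
gripper_width: 0.0397
grip_force: 2.6
```

```bash
python3 - <<'E'
from h import *
im,d=manip.snapshot('side'); cv2.imwrite('pics/s2.png',cv2.resize(im[140:270,220:400,::-1],None,fx=4,fy=4))
E
```

```text
(no output)
```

View pics/s2.png

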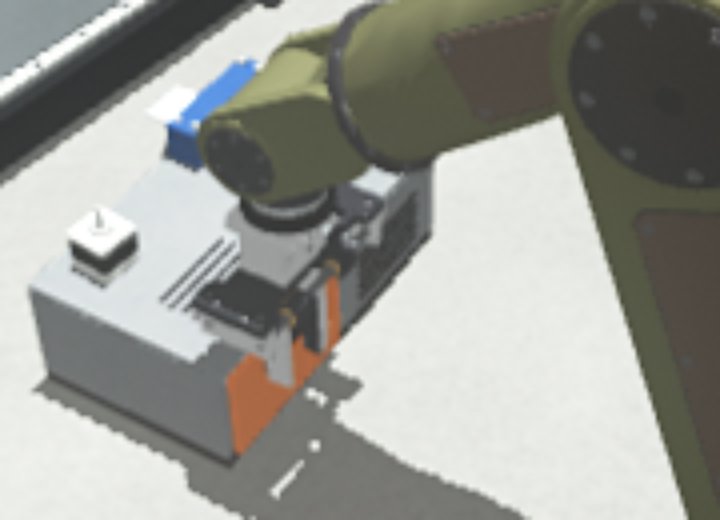

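The drawer panel (≈235–340, 280–460) looks nearly flush with the box. The 5 N could still be the detent, so I'll push on.

{"name": "drive_tool", "arguments": {"series": [[4,[0.2,0,0],0],[4,[0.2,0,0],0],[4,[0,0,0],0],[4,[0,0,0],0]]}}

```text
t: 5.9
tcp_pos: [0.4955, 0.1089, 0.0802]
tool_rot: [0.0, 0.999, 0.052, -0.005]
force: [-42.1, -4.9, 30.0]
gripper_width: 0.04
grip_force: 21.3
```

42 N with no motion is the hard stop, so the drawer is home. I'll retreat and go over the slide.

{"name": "drive_tool", "arguments": {"series": [[4,[-1,0,0],0],[4,[-2,0,0],0],[4,[-2,0,0],0],[9.4,[0,0,-4],0],[9.4,[0,0,-4],0],[9.4,[0,0,-4],0],[9.4,[0,0,-4],0],[9.4,[0,0,0],0]]}}

```text
t: 6.7
tcp_pos: [0.4517, 0.1043, 0.2453]
tool_rot: [-0.0, 0.999, 0.052, 0.004]
force: [1.3, -0.7, -0.9]
gripper_width: 0.0766
grip_force: 0.0
```

```bash
python3 g.py .5 -.062 .24; python3 - <<'E'
from h import *
np.set_printoptions(precision=4,suppress=True)
im,d=manip.snapshot('top'); hsv=cv2.cvtColor(im,cv2.COLOR_RGB2HSV)
M=T(); print(at_d('top',(270,210),d[210,270]))
W=np.load('W.npy')
o=(hsv[...,0]>=6)&(hsv[...,0]<25)&(hsv[...,1]>140); o[:, :220]=0; o[:,330:]=0;o[:170]=0;o[230:]=0
v,u=np.nonzero(o); print(len(v)); P=np.array([at_d('top',(a,b),d[b,a]) for a,b in zip(u,v)])
if len(P): print(cv2.minAreaRect(P[P[:,2]>.09][:,:2].astype(np.float32)))
E
```

```text
t 6.7 pos [0.4517 0.1043 0.2453] yaw x 5.9593278797762785 z [ 0.0089  0.0013 -1.    ]
tool shift cm [ 3.0735 17.0381  0.5482]
[0.426  0.0543 0.5439]
20
((0.5017256140708923, 0.027973279356956482), (0.04364669322967529, 0.004646462853997946), 21.419429779052734)
```

{"name": "drive_tool", "arguments": {"series": [[9.4,[0.6,3.4,0],0],[9.4,[0.6,3.4,0],0],[9.4,[0.6,3.4,0],0],[9.4,[0.6,3.4,0],0],[9.4,[0.6,3.4,0],0],[9.4,[0,0,0],0],[9.4,[0,0,0],0]]}}

```text
t: 7.45
tcp_pos: [0.4971, -0.0622, 0.2389]
tool_rot: [-0.0, 0.999, 0.051, -0.001]
force: [0.4, 0.1, -0.0]
gripper_width: 0.0939
grip_force: 0.0
```

```bash
cat > w.py <<'E'
from h import *
import sys
np.set_printoptions(precision=4,suppress=True)
M=T(); im,d=manip.snapshot('wrist'); cv2.imwrite(sys.argv[1],im[:,:,::-1])
print('tcp',M[:3,3])
for q,z in [('slide',.125),('pointer',.1265),('mark',.122)]:
    for r in manip.landmark_of('wrist',q)[:2]:
        px=np.array(r['centre'])*[640,400]; print(q,round(r['score'],2),px,at_z('wrist',px,z,M))
hsv=cv2.cvtColor(im,cv2.COLOR_RGB2HSV)
for nm,m,z in [('green',(hsv[...,0]>40)&(hsv[...,0]<80)&(hsv[...,1]>120),.121),('red',((hsv[...,0]<6)|(hsv[...,0]>172))&(hsv[...,1]>130),.175),('orange',(hsv[...,0]>7)&(hsv[...,0]<25)&(hsv[...,1]>140),.11)]:
    n,l,st,ce=cv2.connectedComponentsWithStats(m.astype(np.uint8))
    for i in range(1,n):
        if st[i,4]>60:
            u,v=int(ce[i][0]),int(ce[i][1]); print(nm,st[i],at_z('wrist',ce[i],z,M),'depth',at_d('wrist',ce[i],d[v,u],M))
E
python3 w.py pics/w1.png
```

```text
tcp [ 0.4971 -0.0622  0.2389]
slide 0.84 [311.872  36.4  ] [ 0.6253 -0.0491  0.125 ]
pointer 0.55 [314.176  36.4  ] [ 0.6251 -0.0508  0.1265]
green [243  90  23  14 193] [ 0.5781 -0.0065  0.121 ] depth [ 0.5781 -0.0071  0.124 ]
red [ 275    9   78   21 1589] [ 0.6249 -0.0499  0.175 ] depth [ 0.6245 -0.0499  0.1765]
red [ 41 243  50  36 935] [0.4504 0.1084 0.175 ] depth [0.3706 0.2172 0.0254]
orange [  26  163  185    8 1199] [0.5091 0.1105 0.11  ] depth [0.5092 0.1102 0.1105]
orange [626 188  14  72 672] [ 0.5043 -0.3528  0.11  ] depth [ 0.4828 -0.4506  0.0152]
```

View pics/w1.png

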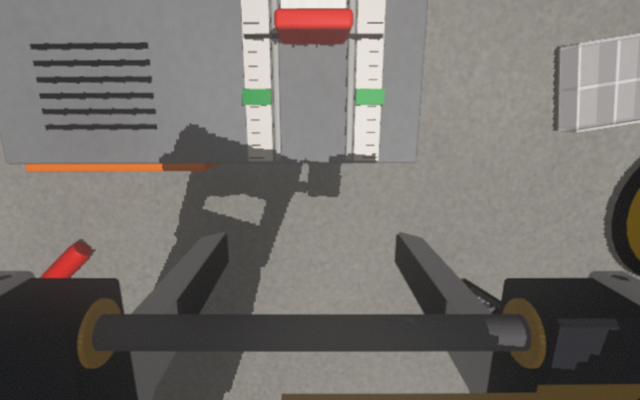

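The wrist view shows the drawer closed (orange edge, row 167), red grip at (313,25), pointer arms on row 37 and green strips at (257,97) and (369,97).

```bash
python3 - <<'E'
from h import *
np.set_printoptions(precision=4,suppress=True)
M=T()
for n,a,b,z in [('strips',(257,97),(369,97),.121),('pointer',(258,36.5),(372,36.5),.1265)]:
    A=at_z('wrist',a,z,M);B=at_z('wrist',b,z,M); m=(A+B)/2; print(n,A,B,m,'unit-x',m[:2]@M[:2,0],m[:2]@M[:2,1])
E
python3 g.py .622 -.0498 .152
```

```text
strips [ 0.5787 -0.0094  0.121 ] [ 0.5879 -0.0967  0.121 ] [ 0.5833 -0.0531  0.121 ] unit-x 0.5744866114800313 0.11400484942155713
pointer [ 0.6214 -0.0081  0.1265] [ 0.6302 -0.0919  0.1265] [ 0.6258 -0.05    0.1265] unit-x 0.6170651526684656 0.11541360019133395
t 7.65 pos [ 0.4972 -0.061   0.24  ] yaw x 6.027375219702401 z [-0.0003  0.0001 -1.    ]
tool shift cm [12.5284  0.1943  8.8004]
```

{"name": "drive_tool", "arguments": {"series": [[9.4,[3.2,0.1,0],0],[9.4,[3.2,0.1,0],0],[9.4,[3.2,0,0],0],[9.4,[3.2,0,0],0],[9.4,[0,0,2],0],[9.4,[0,0,3],0],[9.4,[0,0,2.5],0],[9.4,[0,0,1.3],0],[9.4,[0,0,0],0],[9.4,[0,0,0],0]]}}

```text
t: 8.65
tcp_pos: [0.6253, -0.0504, 0.1535]
tool_rot: [0.0, 0.999, 0.052, 0.001]
force: [-0.1, 0.8, 0.7]
gripper_width: 0.0942
grip_force: 0.0
```

```bash
python3 g.py .625 -.05 .152
```

```text
t 8.65 pos [ 0.6253 -0.0504  0.1535] yaw x 5.984621041040789 z [ 0.0014 -0.0002 -1.    ]
tool shift cm [-0.0293 -0.0414  0.1484]
```

{"name": "drive_tool", "arguments": {"series": [[3,[0,0,0],0],[3,[0,0,0],0],[3,[0,0,0],0],[3,[0,0,0],0],[3,[0,0,0],0],[3,[0,0,0],0],[3,[0,0,0],0],[3,[0,0,0],0]], "force": 40}}

```text
t: 9.45
tcp_pos: [0.6248, -0.0501, 0.1523]
tool_rot: [-0.0, 0.999, 0.052, -0.0]
force: [-1.7, 5.4, 1.6]
gripper_width: 0.0479
grip_force: 40.0
```

Gripped at 47.9 mm, as expected. Now the pull, 4.3 cm.

{"name": "drive_tool", "arguments": {"series": [[3,[-0.3,0,0],0],[3,[-0.6,0,0],0],[3,[-0.8,0,0],0],[3,[-0.8,0,0],0],[3,[-0.8,0,0],0],[3,[-0.6,0,0],0],[3,[-0.4,0,0],0],[3,[0,0,0],0],[3,[0,0,0],0]]}}

```text
t: 10.35
tcp_pos: [0.5825, -0.0546, 0.1523]
tool_rot: [-0.0, 0.999, 0.052, 0.001]
force: [6.1, 6.0, -2.1]
gripper_width: 0.048
grip_force: 40.0
```

```bash
python3 w.py pics/w2.png; python3 -c "
import cv2
from h import *
a=cv2.imread('pics/w2.png'); im,d=manip.snapshot('top')
b=cv2.resize(im[120:200,270:390,::-1],(600,400)); cv2.imwrite('pics/top2.png',b)"
```

```text
tcp [ 0.5825 -0.0546  0.1523]
slide 0.93 [312.192 240.8  ] [ 0.584  -0.0547  0.125 ]
pointer 0.88 [310.912 244.8  ] [ 0.582  -0.0541  0.1265]
red [ 258  235  107   57 5419] [ 0.5919 -0.0532  0.175 ] depth [ 0.5895 -0.0534  0.1699]
```

View pics/w2.png

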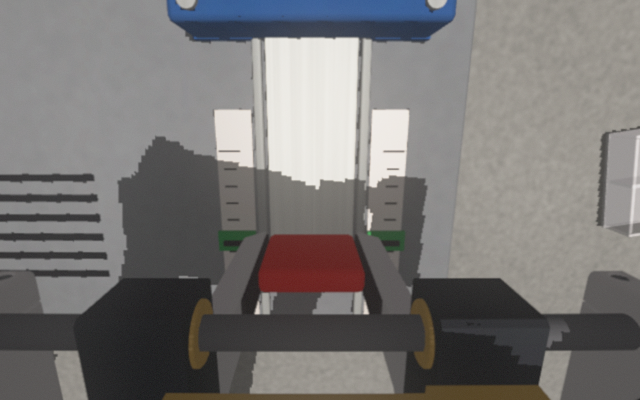

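View pics/top2.png

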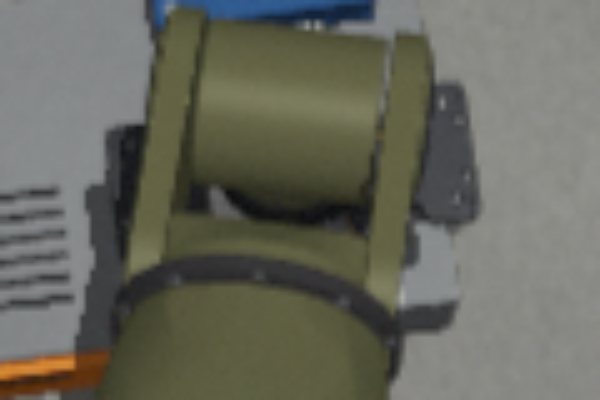

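The wrist view shows the black pointer (row ≈242) inside the green strips (rows 231–250), within about 1–2 mm of the middle. I'll hold briefly, then hand in.

{"name": "drive_tool", "arguments": {"series": [[3,[0,0,0],0],[3,[0,0,0],0],[3,[0,0,0],0],[3,[0,0,0],0],[3,[0,0,0],0],[3,[0,0,0],0]]}}

```text
t: 11.2
tcp_pos: [0.5826, -0.0546, 0.1523]
tool_rot: [-0.0, 0.999, 0.052, 0.001]
force: [4.5, 6.5, -2.0]
gripper_width: 0.0476
grip_force: 40.0
```

```bash
python3 - <<'E'
from h import *
M=T(); print(at_z('wrist',(312,242),.1265,M),at_z('wrist',(312,240.5),.121,M))
print(manip.close_job())
E
```

```text
[ 0.5839225  -0.05458184  0.1265    ] [ 0.58277522 -0.05471102  0.121     ]
the job is handed in; nothing more can be done
None
```

The drawer is fully home against its stop, the slide is held at 40 N with its pointer about 1 mm from the centre of the green mark, and the job was handed in at about 11 s; no verdict came back.

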